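# Stamp a slide cassette in the hand press and lift it out by its catches

### The job

Stamp the slide cassette that sits in the small blue hand press: push the red-handled lever at its side down to the stop, then let it spring back up. Then pinch the cassette's two orange side catches together to unhook it, lift it straight out of its cradle to at least 10 cm above where it sat, and finish while still holding it there level and still by the catches, with nothing else carrying it. Leave the other things on the worktop where they are.

Things in the scene. Friction and masses are not known exactly. Their poses are not given: they have to be found in the camera images.
- press: fixed blue hand press, base 195 x 104 x 14 mm. Origin on the worktop near the base's middle, z up. In its axes (mm): front is -x; column 60 x 80 centred at x +72, y 0, top z 122, with the lever out to +y and a stamp ram (z 41) that follows the lever. Cradle in front: two aluminium side walls, x -60..-10, y 29.5..42 and -42..-29.5, top z 44, overhanging inward as lips
- cradle (a point): point on the cradle floor where the middle of the cassette's underside sits, 14 mm above the worktop, at x -35, y 0 mm in the press axes; same axes as the press
- lever (a joint): angle of the sprung press lever (rad): 0 at rest, the lever 30 degrees above level; grows as its end is pushed down; stop at 0.75 (13 degrees below level). Its spring gives about 4 N at the handle at rest, 8 N at the stop; let go, it is up again in about a second
- lever_grip (a point): middle of the red handle bar at the lever's end; the bar is 54 mm long along the press x axis, 20 mm in diameter, free on all sides; push it down from above. Its centre moves from 140 mm above the worktop at rest to 61 mm at the stop
- lever_pivot (a point): axis of the lever, 85 mm above the worktop, at x +72, y +54 mm in the press axes; the axis runs along the press x axis; the handle bar is 110 mm from it, out to press +y
- cassette: loose white slide cassette, 84 x 31 x 30 mm (x, y, z), 130 to 200 g. Origin at the centre of its underside, z up; in the cradle its axes are the press's. Orange catches stand up at the middle of its +y and -y sides, 78 mm high. Hooks at their feet sit under the cradle's lips and keep it from being lifted until both catches are pushed in by 5 mm or more
- cassette_grip (a point): point midway between the two finger pads of the catches, 62 mm above the cassette's underside. The pads are 28 mm wide along x, stand from 44 to 78 mm above the cassette's underside, and their outer faces are 56 mm apart (along the cassette y axis) at rest, 42 mm when both are pushed in to their stops
- catch_left (a joint): how far the catch on the cassette's +y side is pushed in (m): 0 at rest, 0.007 at its stop; spring 2.4 N at rest to 5.2 N at the stop
- catch_right (a joint): the same for the catch on the -y side
- bottle_buffer: bystander: clear bottle with a blue cap, 64 mm across, 159 mm tall; origin at the centre of its underside
- bottle_small: bystander: small clear bottle with a red cap, 48 mm across, 97 mm tall; origin at the centre of its underside
- petri_pink: bystander: closed petri dish, pink filling, 91 mm across, 15 mm high; origin at the centre of its underside
- timer: bystander: white timer with three buttons, 62 x 62 x 18 mm; origin at the centre of its underside
There are look-alikes about, which are no part of the job. Leave any pink look-alike of the cassette alone.

How it is judged:
On the way, in this order (a step that is already met when the one before it is completed fails the run):
1. the lever is pushed down to its stop while the cassette sits in the cradle (value of joint lever above 0.69 rad and distance between cassette and cradle below 0.008 m), for 0.05 s.
2. the lever has come back up, the cassette still in the cradle (value of joint lever below 0.08 rad and distance between cassette and cradle below 0.008 m), for 0.1 s.
3. both catches are pinched in while the cassette is still in the cradle (value of joint each of catch_left, catch_right above 0.0045 m and z of cassette in the frame of cradle below 0.012 m), for 0.05 s.
At the end, for the whole second after the job is handed in: the cassette hangs in the fingers by its two pinched catches (each in by more than 4 mm), its underside more than 9 cm above the cradle floor, level within 14 degrees, slower than 3 cm/s, not touching the press; the lever is back up (within 0.1 rad) (z of cassette in the frame of cradle above 0.09 m and angle between cassette's own z axis and vertical below 0.25 rad and value of joint each of catch_left, catch_right above 0.004 m and contact force between cassette and the fingers above 1 N and contact force between cassette and press below 0.1 N and linear speed of cassette below 0.03 m/s and value of joint lever below 0.1 rad); the arm keeps its last pose, push and grip.
It fails at once if a bystander is moved by more than 3 cm (distance of any of bottle_buffer, bottle_small, petri_pink, timer from where it was at the start of the episode above 0.03 m).
It also fails if it takes over 45 s, if anything falls off the work surface, if the arm or the gripper's body presses on something with over 40 N, if the wrist force passes 120 N, or if a joint passes its speed limit or range.

### The arm

A 7-joint arm with a two-finger parallel gripper is mounted at the origin on the work surface; the furniture and walls round the work are solid. World frame = base frame: x ahead of the robot, y to its left, z up, the work surface at z = 0. Lengths are in m, angles in rad, forces in N, time in s.
With the tool pointing down it reaches from about 0.425 to 0.875 m from the base axis. Payload 4.7 kg.
Tool frame: the origin (TCP) lies between the finger pads; the fingertips stand 14 mm ahead of it and the grasp point (between the pads) lies 5 mm behind it; z points along the fingers, y is the line along which they close (so a half turn about z gives the same grasp; the last joint's range is limited). The gripper opens to 87 mm and grips with 3 to 60 N. Pads are 19 mm wide; open, the fingers measure 117 mm over their backs; the gripper's body (75 mm by 190 mm) begins 51 mm behind the grasp point.
Start: joints at [-1.126, 0.321, -0.07, 1.45, 0.023, 1.371, -0.057], TCP at [0.271, 0.591, 0.208] pointing down, gripper open.
Joint ranges: [-2.86, 2.86], [-0.3, 2.09], [-1.38, 1.24], [0.06, 2.45], [-1.56, 4.7], [0.09, 2.05], [-2.69, 2.69]. Speed limits (rad/s): [2.57, 2.57, 3.14, 3.14, 3.14, 3.14, 3.14].

### API

Orientations are given as a rotation vector (axis times angle).
In Python, from bench import ctrl gives the robot as it stands.
- The arm moves only by the tool step_arm, never from a script. Its argument "commands" is a list of rows, each an object with "travel": the shift along the tool's x, y, z in m, a list of three; "turn": the turn, a rotation vector about the tool's x, y, z in degrees, a list of three. A call has 1 to 5 rows; each row is the pose to reach, as a shift and turn from the pose commanded when the call began, along the tool's axes at that moment; what a row does not reach only later rows make up. A row lasts 1/10 s, in which the tool goes at most 50 mm and 8.59 degrees, less where a joint would pass 70% of its speed; a pose out of reach is approached as far as the arm can. A call with a gripper value outside its range is refused whole. "gripper" is the opening, from 0 (shut) to 1 (fully open), set as the call begins (left out, the last holds). The fingers move at their own pace and stop on an object; "force" is the grip in N (left out, the last holds). Time passes only in rows, so rows that repeat a pose let the fingers close. It gives the time, the measured TCP pose, the force, the opening and the grip force at its end, in the units of the state.
- ctrl.get_state(): the state, without advancing time (a new reading comes with each control period).
- ctrl.get_image(name): name is "scene" or "side" or "wrist"; returns the picture (420x560x3 uint8, red, green, blue); there is no depth.
- ctrl.camera_model(name): a dict with "fx", "fy", "cx", "cy" (pixels), "k1" (the pictures are not rectified: a ray, as slopes to the right and down, at radius r is drawn at 1 + k1 r^2 times it, then the intrinsics apply), "R" (3x3) and "t" (3): a world point X has camera coordinates R X + t; the wrist camera has in their place "T_tool_cam" (4x4, takes a point from camera to tool coordinates, whose origin is the TCP and whose axes are the flange's). Camera axes: x right, y down, z forward; pixel columns grow to the right and rows downward; lengths in m; the calibration is good to about 2 mm. A picture is of the moment at which its call begins: read the wrist's pose just before it. camera_model takes no time and is no camera call.
- ctrl.close_job(): hands the job in; it is judged then, once.
The state is a dict: "time": time; "joint_positions": joint angles; "qd": joint speeds; "joint_torque": joint torques, N m; "position": TCP position; "tool_rot": TCP orientation; "ft_force": force on the tool from outside, world axes, zero at the start; "torque": the same for the moment, N m; "grip_width": opening from 0.0 (shut) to 1.0 (fully open); "grip_force": force on a finger pad.
Only numpy, scipy, OpenCV 4.12 (cv2) and the standard library are available. Lean on these libraries where they do the work, as an engineer would, in place of code of your own. Each camera call takes 0.05 s, during which the arm holds its last target. There are 200 camera calls.

## Working session

There is one attempt and no reset: what is moved stays moved. The work goes in short steps, Python scripts to look and compute and a tool call to move; the robot and the scene stay as the last step left them, time stands still between calls to the robot, and variables do not carry over. Pictures are saved under pics/ and viewed, at most 10 in all, crops included, and the job is handed in when it is done.

Besides the shell and the picture viewer there is one more tool, called as name(argument=value, ...), one argument or row to a line, values as JSON. step_arm: Moves the arm, as the interface text tells. Its arguments: {"type":"object","properties":{"commands":{"type":"array"},"gripper":{"type":"number"},"force":{"type":"number"}},"required":["commands"]}

```bash
ls; mkdir -p pics; python3 - <<'E'
from bench import ctrl
import cv2,numpy as np
s=ctrl.get_state();print({k:np.round(v,4).tolist() for k,v in s.items()})
for n in("scene","side","wrist"):
    im=ctrl.get_image(n);cv2.imwrite(f"pics/{n}0.png",im[:,:,::-1])
    print({k:np.round(v,4).tolist() for k,v in ctrl.camera_model(n).items()})
E
```

```text
pics
{'time': 0.0, 'joint_positions': [-1.1259, 0.3219, -0.0701, 1.4516, 0.0226, 1.3707, -0.0569], 'qd': [-0.0014, -0.0003, 0.0013, -0.0009, -0.0009, -0.0003, 0.0003], 'joint_torque': [-0.0001, -49.1281, -0.404, -31.2529, -0.0639, 0.0437, 0.0002], 'position': [0.2713, 0.5901, 0.2073], 'tool_rot': [-0.6714, -3.0687, 0.0029], 'ft_force': [-0.585, 0.1313, -1.0385], 'torque': [0.0343, -0.008, 0.0156], 'grip_force': 0.0, 'grip_width': 1.0001}
{'fx': 469.159, 'fy': 469.159, 'cx': 276.1648, 'cy': 215.5718, 'k1': -0.1493, 'R': [[0.825, -0.5648, -0.0168], [-0.3932, -0.5525, -0.7349], [0.4058, 0.6129, -0.678]], 't': [-0.5289, 0.0841, 1.0792]}
{'fx': 495.282, 'fy': 495.282, 'cx': 279.4819, 'cy': 201.669, 'k1': -0.1716, 'R': [[0.8362, -0.5482, -0.017], [-0.2479, -0.3501, -0.9033], [0.4893, 0.7596, -0.4286]], 't': [-0.5259, 0.0817, 1.3804]}
{'fx': 329.1639, 'fy': 329.1639, 'cx': 283.6743, 'cy': 209.5916, 'k1': -0.0227, 'T_tool_cam': [[-0.0002, -0.9598, -0.2806, 0.0762], [1.0, -0.0001, -0.0004, 0.0003], [0.0003, -0.2806, 0.9598, -0.1751], [0.0, 0.0, 0.0, 1.0]]}
```

View pics/scene0.png

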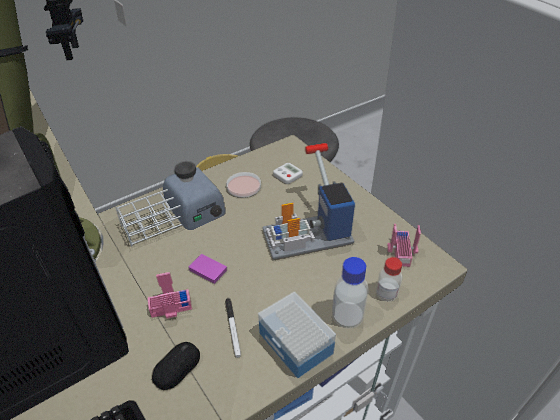

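View pics/side0.png

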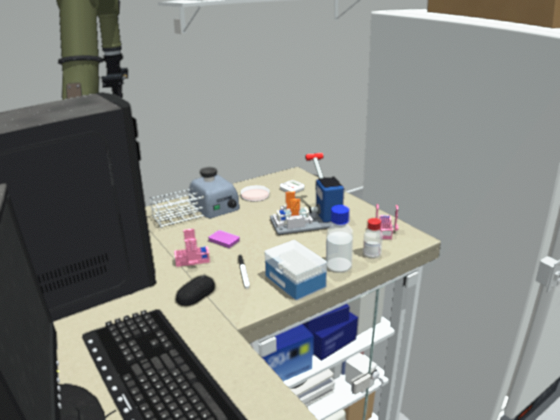

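The scene view shows the blue press at about (320,225), with the white cassette and its orange catches at (288,212) and (294,228). The red handle is at (316,148). The look-alikes are pink, at (168,298) and (403,243), so only the one in the press with orange catches fits. I'll confirm that in an enlarged crop of both views.

```bash
python3 - <<'E'
import cv2,numpy as np
a=cv2.imread("pics/scene0.png")[135:265,255:365];b=cv2.imread("pics/side0.png")[145:240,262:352]
A=cv2.resize(a,None,fx=4,fy=4,interpolation=cv2.INTER_CUBIC);B=cv2.resize(b,None,fx=4,fy=4,interpolation=cv2.INTER_CUBIC)
c=np.zeros((520,800,3),np.uint8);c[:,:440]=A;c[:380,440:800]=B
cv2.imwrite("pics/crop0.png",c)
E
```

```text
(no output)
```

View pics/crop0.png

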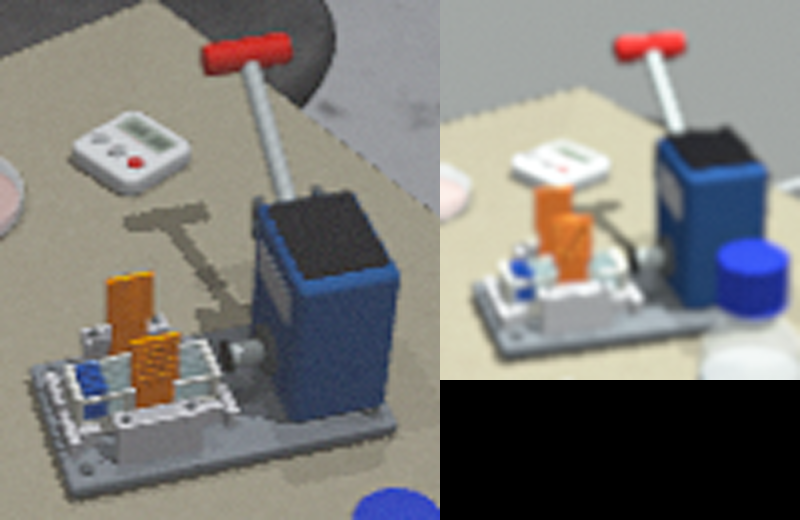

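The crop confirms it: the white cassette with orange catches is in the blue press, and the red-handled lever is behind it on press +y. Next I fit the press pose from both views.

```bash
cat >h.py <<'E'
import numpy as np
from bench import ctrl
from scipy.optimize import least_squares
from scipy.spatial.transform import Rotation as Ro
def proj(m,X):
    if 'T_tool_cam' in m: raise ValueError
    return pix(m,np.atleast_2d(X)@np.array(m['R']).T+m['t'])
def pix(m,c):
    s=c[:,:2]/c[:,2:];s=s*(1+m['k1']*(s**2).sum(1,keepdims=True))
    return s*[m['fx'],m['fy']]+[m['cx'],m['cy']]
def wproj(m,pos,rv,X):
    T=np.eye(4);T[:3,:3]=Ro.from_rotvec(rv).as_matrix();T[:3,3]=pos
    C=np.linalg.inv(T@np.array(m['T_tool_cam']));X=np.atleast_2d(X)
    return pix(m,X@C[:3,:3].T+C[:3,3])
def tri(obs): # [(projfn,px)]
    return least_squares(lambda X:np.concatenate([f(X)[0]-p for f,p in obs]),[.7,.2,.1])
def P2W(p,q): # q mm in press axes, p=x,y,yaw
    q=np.atleast_2d(q)/1000;c,s=np.cos(p[2]),np.sin(p[2])
    return np.c_[p[0]+c*q[:,0]-s*q[:,1],p[1]+s*q[:,0]+c*q[:,1],q[:,2]]
E
python3 - <<'E'
from h import *
ms,md=ctrl.camera_model("scene"),ctrl.camera_model("side")
S=lambda u,v:np.array([255+u/4-.375,135+v/4-.375]);D=lambda u,v:np.array([262+(u-440)/4-.375,145+v/4-.375])
fs=lambda X:proj(ms,X);fd=lambda X:proj(md,X)
for n,a,b in[("handle",S(247,53),D(650,45)),("catch+y top",S(130,276),D(553,188)),("catch-y top",S(156,337),D(574,217)),("col near-left top",S(300,280),D(682,168)),("col near right",S(398,272),D(766,172))]:
    r=tri([(fs,a),(fd,b)]);print(n,r.x.round(4),r.fun.round(2))
Q=[(72,149.3,140),(-35,25,92),(-35,-25,92),(42,-40,122),(102,-40,122),(42,40,122),(-97.5,-52,14),(97.5,-52,14),(-97.5,52,14)]
U=np.array([S(247,53),S(130,276),S(156,337),S(300,280),S(398,272),S(262,200),S(72,485),S(397,425),S(32,368)])
Q2=Q[:5];U2=np.array([D(650,45),D(553,188),D(574,217),D(682,168),D(766,172)])
f=lambda p:np.r_[(fs(P2W(p,Q))-U).ravel(),(fd(P2W(p,Q2))-U2).ravel()]
for y0 in(0,1.5,-1.5,3):
    r=least_squares(f,[.7,.2,y0],loss='soft_l1');print(r.cost,r.x)
p=r.x if r.cost<100 else None
r=min((least_squares(f,[.7,.2,y0],loss='soft_l1') for y0 in(0,1.5,-1.5,3)),key=lambda r:r.cost)
print(f(r.x).reshape(-1,2).round(1).tolist());print(P2W(r.x,[(72,149.3,140),(-35,0,76)]),np.degrees(r.x[2]))
E
```

```text
handle [ 0.6274 -0.1948  0.1453] [ 0.13 -0.02 -0.16  0.02]
catch+y top [ 0.4888 -0.2688  0.0914] [ 0.07 -0.   -0.08  0.01]
catch-y top [ 0.4703 -0.3198  0.0936] [ 0.26 -0.02 -0.32  0.02]
col near-left top [ 0.5369 -0.3549  0.1254] [-0.51  0.06  0.65 -0.09]
col near right [ 0.595  -0.3708  0.1132] [-0.04  0.01  0.05 -0.01]
16.859590057494348 [ 0.51296537 -0.3055815  -0.35160129]
16.8595900574821 [ 0.51296537 -0.30558149 -0.35160134]
16.859590057493723 [ 0.51296537 -0.3055815  -0.35160129]
865.5249339991556 [ 0.49144269 -0.27989705  3.31811154]
[[0.4, 0.3], [0.4, 0.1], [-0.0, -0.4], [0.8, 1.6], [2.6, -1.2], [-1.4, -1.1], [-3.2, 1.5], [-1.7, -0.2], [-3.6, -0.8], [0.1, 0.9], [0.2, -0.0], [-0.5, 0.1], [1.7, 1.3], [1.9, -2.1]]
[[ 0.63197975 -0.19021222  0.14      ]
 [ 0.48010658 -0.29352744  0.076     ]] -20.145272953106662
```

```bash
python3 - <<'E'
from h import *
ms=ctrl.camera_model("scene")
for n,u in dict(buffer=(347,318),small=(388,293),petri=(243,187),timer=(288,175),rack=(150,235),grey=(200,215),pinkL=(168,308),mon_bottom=(128,345),edgeR=(465,270),edgeback=(295,137),boxW=(300,350)).items():
    r=least_squares(lambda x:proj(ms,[x[0],x[1],0])[0]-u,[.5,0]);print(n,r.x.round(3))
print(proj(ms,[[0,0,0],[0,0,.3],[.271,.591,.2],[.271,.591,0],[.48,-.29,.3]]).round())
E
```

```text
buffer [ 0.446 -0.537]
small [ 0.557 -0.539]
petri [ 0.493 -0.061]
timer [ 0.619 -0.089]
rack [ 0.215 -0.085]
grey [ 0.348 -0.093]
pinkL [ 0.16  -0.307]
mon_bottom [ 0.055 -0.344]
edgeR [ 0.743 -0.596]
edgeback [0.746 0.052]
boxW [ 0.325 -0.541]
[[ 55. 251.]
 [  7. 147.]
 [ 74.  59.]
 [ 89. 113.]
 [290. 129.]]
```

View pics/wrist0.png

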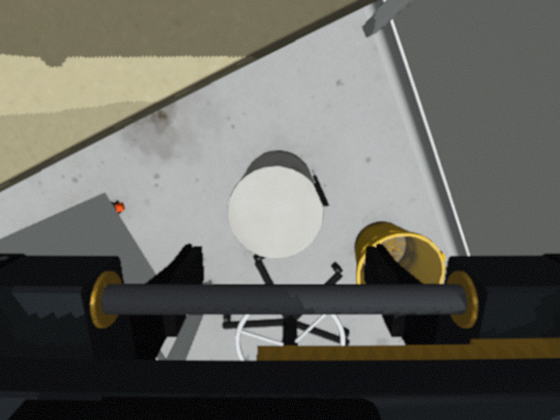

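The triangulated heights agree with the text: handle 0.145 m and catch tops 0.092 m. The press is at yaw -20°, and both targets are within reach. The wrist view shows only floor, because the gripper is past the table edge. I'll raise the tool, align it with the press and travel over.

step_arm(
  commands=[
    {"travel": [0,0,-0.05],"turn": [0,0,0]},
    {"travel": [0,0,-0.09],"turn": [0,0,-4.6]},
    {"travel": [-0.03,-0.03,-0.095],"turn": [0,0,-4.6]},
    {"travel": [-0.065,-0.065,-0.095],"turn": [0,0,-4.6]},
    {"travel": [-0.1,-0.1,-0.095],"turn": [0,0,-4.6]},
  ],
  gripper=1,
)

```text
time: 0.65
position: [0.3209, 0.4567, 0.3033]
tool_rot: [0.546, 3.093, 0.0]
ft_force: [-0.2, -0.3, 0.9]
grip_width: 1.002
grip_force: 0.0
```

```bash
cat >st.py <<'E'
from h import *
s=ctrl.get_state();R=Ro.from_rotvec(s['tool_rot']).as_matrix()
print(round(s['time'],2),s['position'].round(4) if hasattr(s['position'],'round') else s['position'],R.round(3).tolist(),np.round(s['joint_positions'],2))
def go(t): print("to",t,"travel",(R.T@(np.array(t)-s['position'])).round(4))
E
python3 -c "
from st import *
go([.56,-.2,.3])"
```

```text
0.65 [0.3209 0.4567 0.3033] [[-0.94, 0.342, 0.0], [0.342, 0.94, 0.0], [-0.0, 0.0, -1.0]] [-0.99  0.1  -0.02  1.53  0.    1.51  0.21]
to [0.56, -0.2, 0.3] travel [-0.4495 -0.5351  0.0033]
```

step_arm(
  commands=[
    {"travel": [-0.032,-0.038,0]},
    {"travel": [-0.064,-0.076,0]},
    {"travel": [-0.096,-0.114,0]},
    {"travel": [-0.128,-0.152,0]},
    {"travel": [-0.16,-0.19,0]},
  ],
)

```text
$.commands[0]: bad value
```

step_arm(
  commands=[
    {"travel": [-0.032,-0.038,0]},
    {"travel": [-0.064,-0.076,0]},
    {"travel": [-0.096,-0.114,0]},
    {"travel": [-0.128,-0.152,0]},
    {"travel": [-0.16,-0.19,0]},
  ],
)

```text
$.commands[0]: bad value
```

step_arm(
  commands=[
    {"travel": [-0.032,-0.038,0]},
    {"travel": [-0.064,-0.076,0]},
    {"travel": [-0.096,-0.114,0]},
    {"travel": [-0.12,-0.145,0]},
    {"travel": [-0.12,-0.145,0]},
  ],
  gripper=0,
)

```text
$.commands[0]: bad value
```

```bash
python3 - <<'E'
from st import *
import cv2
m=ctrl.camera_model("wrist")
im=ctrl.get_image("wrist")[:,:,::-1].copy();cv2.imwrite("pics/w1.png",im)
p=(.51297,-.30558,-.3516)
np.save("w1pose.npy",np.r_[s['position'],s['tool_rot']])
for u in wproj(m,s['position'],s['tool_rot'],P2W(p,[(72,149.3,140),(-35,25,92),(-35,-25,92),(42,-40,122),(42,40,122)])): print(u.round(1))
E
```

```text
0.65 [0.3209 0.4567 0.3033] [[-0.94, 0.342, 0.0], [0.342, 0.94, 0.0], [-0.0, 0.0, -1.0]] [-0.99  0.1  -0.02  1.53  0.    1.51  0.21]
[-37.7 511.8]
[-104.2  429.7]
[-132.7  428.3]
[-143.9  480.2]
[-98.2 483. ]
```

View pics/w1.png

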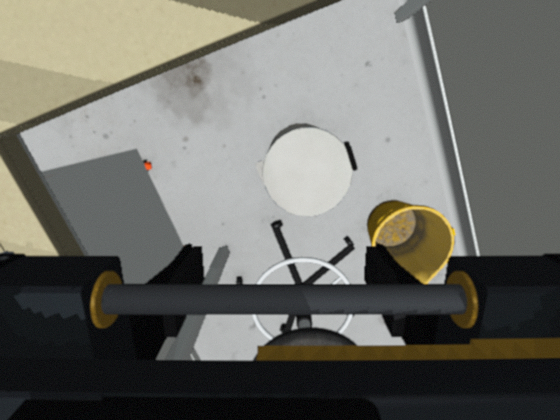

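The rows need an explicit turn and were refused, so the arm did not move and the picture again shows only floor. I'm resending them with turns.

step_arm(
  commands=[
    {"travel": [-0.032,-0.038,0],"turn": [0,0,0]},
    {"travel": [-0.064,-0.076,0],"turn": [0,0,0]},
    {"travel": [-0.096,-0.114,0],"turn": [0,0,0]},
    {"travel": [-0.128,-0.152,0],"turn": [0,0,0]},
    {"travel": [-0.16,-0.19,0],"turn": [0,0,0]},
  ],
)

```text
time: 1.2
position: [0.4059, 0.2227, 0.3033]
tool_rot: [0.548, 3.093, 0.001]
ft_force: [1.2, 0.3, -0.5]
grip_width: 0.998
grip_force: 0.0
```

step_arm(
  commands=[
    {"travel": [-0.032,-0.038,0],"turn": [0,0,0]},
    {"travel": [-0.064,-0.076,0],"turn": [0,0,0]},
    {"travel": [-0.096,-0.114,0],"turn": [0,0,0]},
    {"travel": [-0.128,-0.152,0],"turn": [0,0,0]},
    {"travel": [-0.16,-0.19,0],"turn": [0,0,0]},
  ],
)

```text
time: 1.7
position: [0.4909, -0.0107, 0.3035]
tool_rot: [0.547, 3.093, 0.001]
ft_force: [0.9, 0.0, -0.5]
grip_width: 0.999
grip_force: 0.0
```

step_arm(
  commands=[
    {"travel": [-0.032,-0.038,0],"turn": [0,0,0]},
    {"travel": [-0.064,-0.076,0],"turn": [0,0,0]},
    {"travel": [-0.096,-0.114,0],"turn": [0,0,0]},
    {"travel": [-0.12,-0.145,0],"turn": [0,0,0]},
    {"travel": [-0.12,-0.145,0],"turn": [0,0,0]},
  ],
  gripper=0,
)

```text
time: 2.2
position: [0.5529, -0.193, 0.3027]
tool_rot: [-0.562, -3.09, 0.008]
ft_force: [0.2, -0.3, -1.1]
grip_width: 0.629
grip_force: 0.0
```

```bash
python3 - <<'E'
from st import *
import cv2
m=ctrl.camera_model("wrist")
p=(.51297,-.30558,-.3516)
Q=P2W(p,[(72,149.3,140),(-35,25,92),(-35,-25,92),(42,-40,122),(42,40,122)])
print(wproj(m,s['position'],s['tool_rot'],Q).round(1).tolist())
# predicted from hover further along press +x
for d in(.05,.1):
  t=s['position']-d*R[:,0];print(d,t.round(3),wproj(m,t,s['tool_rot'],Q).round(0).tolist())
go([.632,-.190,.3])
E
```

```text
2.2 [ 0.5529 -0.193   0.3027] [[-0.936, 0.352, -0.001], [0.352, 0.936, -0.005], [-0.0, -0.005, -1.0]] [-0.33  0.18  0.72  1.49 -0.11  1.52  1.6 ]
[[311.6, 253.2], [203.2, 152.2], [160.6, 152.7], [145.7, 223.5], [215.1, 223.0]]
0.05 [ 0.6   -0.211  0.303] [[313.0, 210.0], [200.0, 107.0], [156.0, 108.0], [140.0, 181.0], [212.0, 180.0]]
0.1 [ 0.646 -0.228  0.303] [[314.0, 163.0], [197.0, 60.0], [152.0, 60.0], [135.0, 134.0], [210.0, 133.0]]
to [0.632, -0.19, 0.3] travel [-0.073   0.0306  0.0026]
```

step_arm(
  commands=[
    {"travel": [-0.04,0.015,0],"turn": [0,0,0]},
    {"travel": [-0.075,0.03,0],"turn": [0,0,0]},
    {"travel": [-0.075,0.03,0],"turn": [0,0,0]},
  ],
)

```text
time: 2.5
position: [0.6381, -0.1794, 0.2992]
tool_rot: [-0.538, -3.091, 0.001]
ft_force: [0.3, 1.1, 0.1]
grip_width: 0.357
grip_force: 0.0
```

```bash
python3 - <<'E'
from st import *
import cv2
m=ctrl.camera_model("wrist")
im=ctrl.get_image("wrist")[:,:,::-1].copy();cv2.imwrite("pics/w2.png",im)
p=(.51297,-.30558,-.3516)
np.save("w2pose.npy",np.r_[s['position'],s['tool_rot']])
print(wproj(m,s['position'],s['tool_rot'],P2W(p,[(72,149.3,140),(-35,25,92),(-35,-25,92),(42,-40,122),(42,40,122)])).round(1).tolist())
E
```

```text
2.5 [ 0.6381 -0.1794  0.2992] [[-0.941, 0.338, -0.004], [0.338, 0.941, 0.0], [0.004, -0.001, -1.0]] [-0.27  0.38  0.71  1.28 -0.24  1.57  1.63]
[[271.9, 188.3], [159.8, 82.7], [114.6, 82.8], [96.3, 156.4], [170.2, 156.6]]
```

View pics/w2.png

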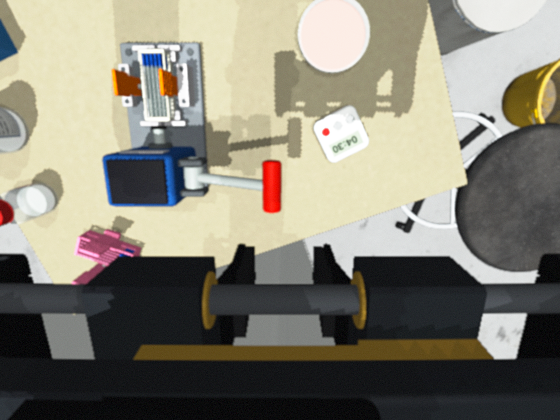

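The handle at (272,187) is within 1.5 px of the prediction (271.9,188.3), and the catches at about (115,82) and (162,82) match too. The pose is good. I'll close the fingers and lower over the handle.

step_arm(
  commands=[
    {"travel": [0.002,-0.004,0.04],"turn": [0,0,0]},
    {"travel": [0.002,-0.004,0.08],"turn": [0,0,0]},
    {"travel": [0.002,-0.004,0.11],"turn": [0,0,0]},
    {"travel": [0.002,-0.004,0.12],"turn": [0,0,0]},
    {"travel": [0.002,-0.004,0.12],"turn": [0,0,0]},
  ],
  gripper=0,
)

```text
time: 3.05
position: [0.6299, -0.1859, 0.1827]
tool_rot: [-0.547, -3.091, -0.001]
ft_force: [0.0, -0.2, 0.3]
grip_width: 0.012
grip_force: 0.0
```

step_arm(
  commands=[
    {"travel": [0,0,0.015],"turn": [0,0,0]},
    {"travel": [0,0,0.03],"turn": [0,0,0]},
    {"travel": [0,0,0.045],"turn": [0,0,0]},
    {"travel": [0,0,0.06],"turn": [0,0,0]},
    {"travel": [0,0,0.06],"turn": [0,0,0]},
  ],
)

```text
time: 3.55
position: [0.6337, -0.1811, 0.1228]
tool_rot: [0.541, 3.093, 0.011]
ft_force: [2.3, 6.1, 7.3]
grip_width: 0.008
grip_force: 3.4
```

```bash
python3 - <<'E'
from st import *
print(np.round(s['ft_force'],1),s['grip_width'])
E
```

```text
3.55 [ 0.6337 -0.1811  0.1228] [[-0.941, 0.339, 0.003], [0.339, 0.941, 0.006], [-0.001, 0.007, -1.0]] [-0.27  0.45  0.67  1.56 -0.3   1.24  1.68]
[2.3 6.1 7.3] 0.007912717947899293
```

step_arm(
  commands=[
    {"travel": [0,0.001,0.015],"turn": [0,0,0]},
    {"travel": [0,0.001,0.028],"turn": [0,0,0]},
    {"travel": [0,0.001,0.036],"turn": [0,0,0]},
    {"travel": [0,0.001,0.038],"turn": [0,0,0]},
    {"travel": [0,0.001,0.038],"turn": [0,0,0]},
  ],
)

```text
time: 4.05
position: [0.6342, -0.1831, 0.0862]
tool_rot: [0.543, 3.09, 0.005]
ft_force: [1.3, 3.6, 6.3]
grip_width: 0.008
grip_force: 3.0
```

step_arm(
  commands=[
    {"travel": [0,0,0.002],"turn": [0,0,0]},
    {"travel": [0,0,0.003],"turn": [0,0,0]},
    {"travel": [0,0,0.004],"turn": [0,0,0]},
  ],
)

```text
time: 4.35
position: [0.6341, -0.1833, 0.0826]
tool_rot: [0.544, 3.09, 0.006]
ft_force: [1.4, 3.6, 6.7]
grip_width: 0.003
grip_force: 3.1
```

```bash
python3 - <<'E'
from st import *
import cv2
print(np.round(s['ft_force'],1))
ims=[ctrl.get_image(n)[:,:,::-1] for n in("scene","side")]
ms=ctrl.camera_model("scene");p=(.51297,-.30558,-.3516)
print(proj(ms,P2W(p,[(72,161.2,61)])))
cv2.imwrite("pics/down.png",np.hstack([cv2.resize(ims[0][120:270,250:370],None,fx=3,fy=3),cv2.resize(ims[1][120:270,250:370],None,fx=3,fy=3)]))
E
```

```text
4.35 [ 0.6341 -0.1833  0.0826] [[-0.94, 0.342, 0.005], [0.342, 0.94, 0.003], [-0.004, 0.004, -1.0]] [-0.25  0.49  0.66  1.6  -0.32  1.17  1.7 ]
[1.4 3.6 6.7]
[[314.05798116 171.4037826 ]]
```

View pics/down.png

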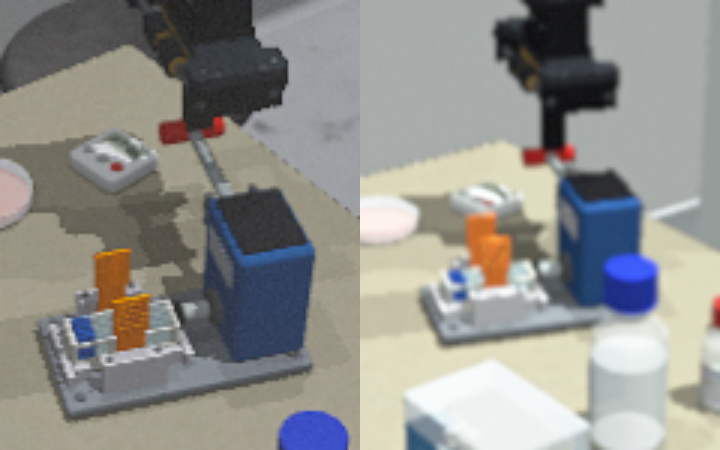

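```bash
python3 - <<'E'
from st import *
import cv2
m={n:ctrl.camera_model(n) for n in("scene","side")};p=(.51297,-.30558,-.3516)
c={}
for n in m:
    im=ctrl.get_image(n)[:,:,::-1]
    cv2.imwrite(f"pics/{n}_d.png",im)
    for tag,src in(("now",im),("rest",cv2.imread(f"pics/{n}0.png"))):
        b,g,r=[src[:,:,i].astype(int) for i in range(3)]
        k=((r>110)&(g<70)&(b<70)).astype(np.uint8);k[200:]=0
        ys,xs=np.where(k[:,290:340]);xs=xs+290
        print(n,tag,len(xs),xs.min(),xs.max(),ys.min(),ys.max(),xs.mean().round(1),ys.mean().round(1))
        c[n,tag]=np.array([xs.mean(),ys.mean()])
for tag in("now","rest"):
    r=tri([((lambda X,n=n:proj(m[n],X)),c[n,tag]) for n in m]);print(tag,r.x.round(4),r.fun.round(1))
for th in(0,.4,.5,.6,.7,.75):
    a=np.pi/6-th;print(th,[proj(m[n],P2W(p,[(72,54+110*np.cos(a),85+110*np.sin(a))])).round(1).tolist() for n in m])
print(proj(m['scene'],s['position']+R@[0,0,.014]),proj(m['side'],s['position']+R@[0,0,.014]))
E
```

```text
4.45 [ 0.634  -0.1835  0.0824] [[-0.94, 0.342, 0.005], [0.342, 0.94, 0.002], [-0.004, 0.004, -1.0]] [-0.25  0.49  0.66  1.6  -0.32  1.17  1.7 ]
scene now 58 304 323 159 166 312.9 162.6
scene rest 148 306 327 143 152 316.7 147.3
side now 44 305 320 169 174 311.4 171.3
side rest 47 306 322 155 159 313.5 156.8
now [ 0.6326 -0.1765  0.0885] [-0.1  0.   0.2 -0. ]
rest [ 0.6354 -0.1845  0.1379] [-0.4  0.   0.5 -0.1]
0 [[[316.7, 148.2]], [[314.3, 156.8]]]
0.4 [[[314.4, 158.9]], [[312.8, 168.0]]]
0.5 [[[314.1, 162.3]], [[312.7, 171.2]]]
0.6 [[[314.0, 165.9]], [[312.7, 174.6]]]
0.7 [[[314.0, 169.7]], [[312.8, 178.0]]]
0.75 [[[314.0, 171.6]], [[312.8, 179.8]]]
[[314.61963732 170.21979637]] [[313.20766986 177.94182065]]
```

The gripper is down at the handle, with the bar at scene pixel (313,163). That puts the lever at only about 0.5 rad, 27 mm short of the stop. The fingertips look higher than I assumed, so I'll keep pushing in small steps until the force shows the stop.

step_arm(
  commands=[
    {"travel": [0,0.001,0.005],"turn": [0,0,0]},
    {"travel": [0,0.001,0.01],"turn": [0,0,0]},
    {"travel": [0,0.001,0.014],"turn": [0,0,0]},
    {"travel": [0,0.001,0.014],"turn": [0,0,0]},
  ],
)

```text
time: 4.95
position: [0.6342, -0.183, 0.0681]
tool_rot: [0.545, 3.09, 0.004]
ft_force: [1.3, 2.6, 6.8]
grip_width: 0.004
grip_force: 3.2
```

```bash
cat >bar.py <<'E'
from st import *
import cv2
m={n:ctrl.camera_model(n) for n in("scene","side")};c={}
for n in m:
    im=ctrl.get_image(n)[:,:,::-1];cv2.imwrite(f"pics/{n}_d{s['time']:.1f}.png",im)
    b,g,r=[im[:,:,i].astype(int) for i in range(3)]
    k=((r>100)&(g<70)&(b<70));k[205:]=0
    ys,xs=np.where(k[:,290:340]);xs=xs+290
    print(n,len(xs),xs.min(),xs.max(),ys.min(),ys.max());c[n]=np.array([xs.mean(),ys.mean()])
r=tri([((lambda X,n=n:proj(m[n],X)),c[n]) for n in m]);print("bar",r.x.round(4),c['scene'].round(1),c['side'].round(1))
E
python3 bar.py
```

```text
4.95 [ 0.6342 -0.183   0.0681] [[-0.94, 0.342, 0.004], [0.342, 0.94, 0.002], [-0.003, 0.003, -1.0]] [-0.25  0.5   0.65  1.61 -0.33  1.14  1.7 ]
scene 84 303 323 164 172
side 46 305 321 172 178
bar [ 0.6287 -0.181   0.0762] [311.9 168. ] [312.  175.7]
```

step_arm(
  commands=[
    {"travel": [0,0,0.004],"turn": [0,0,0]},
    {"travel": [0,0,0.008],"turn": [0,0,0]},
    {"travel": [0,0,0.01],"turn": [0,0,0]},
    {"travel": [0,0,0.01],"turn": [0,0,0]},
  ],
)

```text
time: 5.45
position: [0.634, -0.1836, 0.0584]
tool_rot: [0.545, 3.09, 0.003]
ft_force: [1.2, 2.9, 7.1]
grip_width: 0.006
grip_force: 3.5
```

```bash
python3 bar.py
```

```text
5.45 [ 0.634  -0.1836  0.0584] [[-0.94, 0.342, 0.004], [0.342, 0.94, 0.001], [-0.003, 0.003, -1.0]] [-0.25  0.51  0.65  1.62 -0.33  1.13  1.7 ]
scene 84 303 323 168 176
side 41 305 321 175 181
bar [ 0.6255 -0.1837  0.0681] [311.8 171.6] [311.3 178.7]
```

step_arm(
  commands=[
    {"travel": [0,0,0.003],"turn": [0,0,0]},
    {"travel": [0,0,0.005],"turn": [0,0,0]},
    {"travel": [0,0,0.005],"turn": [0,0,0]},
  ],
)

```text
time: 5.85
position: [0.6341, -0.184, 0.0559]
tool_rot: [0.546, 3.09, 0.004]
ft_force: [-3.3, 3.4, 18.2]
grip_width: 0.003
grip_force: 9.0
```

The force jumped to 18 N with the bar at the stop row, so stroke 1 is done. I'll retract and let the lever spring back, opening the fingers on the way.

step_arm(
  commands=[
    {"travel": [0,0,-0.03],"turn": [0,0,0]},
    {"travel": [0,0,-0.07],"turn": [0,0,0]},
    {"travel": [0,0,-0.115],"turn": [0,0,0]},
    {"travel": [0,0,-0.16],"turn": [0,0,0]},
    {"travel": [0,0,-0.2],"turn": [0,0,0]},
  ],
)

```text
time: 6.35
position: [0.6318, -0.1851, 0.254]
tool_rot: [0.548, 3.093, 0.0]
ft_force: [0.9, -0.5, 0.2]
grip_width: 0.004
grip_force: 0.0
```

```bash
python3 bar.py; python3 - <<'E'
from st import *
import cv2,glob
t=f"{s['time']-.1:.1f}"
go([.480,-.2935,.25])
ms=ctrl.camera_model("scene");X=s['position'];print(proj(ms,[X,X+R@[0,0,.014],X-R@[0,0,.014],X-R@[0,0,.056]]).round(1).tolist())
a=ctrl.get_image("scene")[:,:,::-1]; w=ctrl.get_image("wrist")[:,:,::-1]
cv2.imwrite("pics/up.png",np.hstack([cv2.resize(a[80:230,260:360],None,fx=4,fy=4,interpolation=cv2.INTER_CUBIC),cv2.resize(w[:,:][150:410,180:380],(400,520)) if 0 else np.vstack([cv2.resize(w[:300],(400,214)),np.zeros((386,400,3),np.uint8)])]))
E
```

```text
6.35 [ 0.6318 -0.1851  0.254 ] [[-0.939, 0.343, 0.001], [0.343, 0.939, -0.0], [-0.001, 0.0, -1.0]] [-0.28  0.37  0.71  1.38 -0.24  1.47  1.64]
scene 157 306 327 143 153
side 50 306 322 155 159
bar [ 0.6332 -0.1867  0.1391] [316.4 147.6] [313.6 156.7]
6.45 [ 0.6346 -0.1866  0.2586] [[-0.939, 0.344, 0.01], [0.344, 0.939, -0.002], [-0.011, 0.001, -1.0]] [-0.28  0.37  0.71  1.38 -0.24  1.47  1.64]
to [0.48, -0.2935, 0.25] travel [ 0.1085 -0.1535  0.0073]
[[318.6, 103.6], [318.4, 109.0], [318.8, 98.1], [319.4, 81.0]]
```

View pics/up.png

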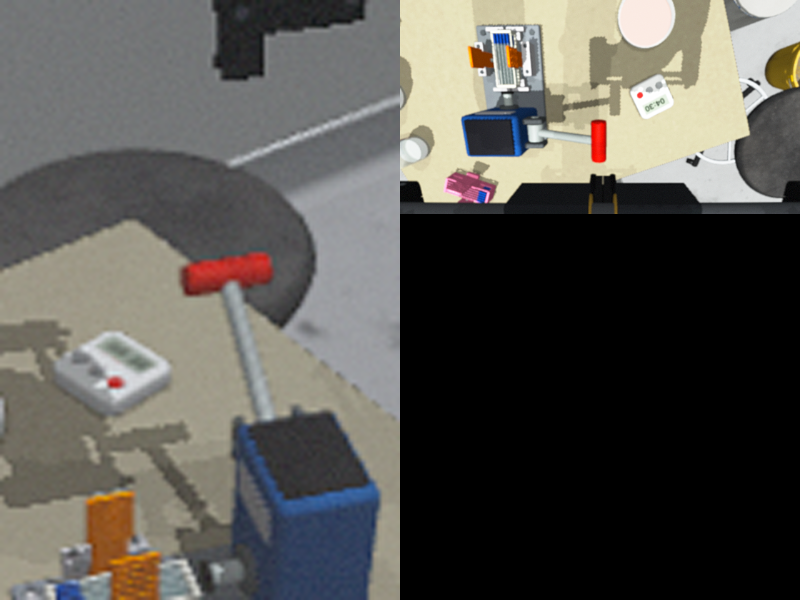

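The lever is back up: its bar is at row 147.6, the same as at rest. In the scene view the fingertip is at (320.5,99.5). That view and the lever stop height (TCP 0.057, bar top 0.071) both put the tips about 12 mm behind the reported TCP, not ahead of it. I'll plan the grasp height from that, and check the catches numerically in the wrist image.

step_arm(
  commands=[
    {"travel": [0.03,-0.04,0],"turn": [0,0,0]},
    {"travel": [0.05,-0.08,0],"turn": [0,0,0]},
    {"travel": [0.05,-0.12,0],"turn": [0,0,0]},
    {"travel": [0.05,-0.153,0],"turn": [0,0,0]},
    {"travel": [0.05,-0.153,0],"turn": [0,0,0]},
  ],
  gripper=1,
)

```text
time: 7.05
position: [0.5276, -0.3171, 0.2505]
tool_rot: [-0.562, -3.087, 0.004]
ft_force: [-0.1, -0.1, -0.5]
grip_width: 0.375
grip_force: 0.0
```

```bash
python3 - <<'E'
from st import *
import cv2
m=ctrl.camera_model("wrist");im=ctrl.get_image("wrist")[:,:,::-1];cv2.imwrite("pics/w3.png",im)
h=cv2.cvtColor(im,cv2.COLOR_BGR2HSV);k=cv2.inRange(h,(5,150,90),(20,255,255));k[235:]=0
n,l,st,c=cv2.connectedComponentsWithStats(k)
for i in range(1,n):
    if st[i,4]>40: print(st[i],c[i].round(1))
p=(.51297,-.30558,-.3516)
for y in(28,25,-25,-28): print(y,wproj(m,s['position'],s['tool_rot'],P2W(p,[(x,y,z) for z in(92,58) for x in(-49,-21)])).round(1).tolist())
go([.4801,-.2935,.25])
E
```

```text
7.05 [ 0.5276 -0.3171  0.2505] [[-0.936, 0.352, -0.004], [0.352, 0.936, -0.002], [0.003, -0.003, -1.0]] [-0.14  0.29  0.79  1.5  -0.2   1.44  1.87]
[261 123   7  28 159] [264.  135.4]
[309 123   8  27 174] [312.8 134.7]
28 [[317.8, 123.8], [317.3, 152.5], [314.8, 123.0], [314.3, 149.1]]
25 [[314.7, 123.8], [314.3, 152.5], [312.0, 123.0], [311.6, 149.1]]
-25 [[263.9, 124.3], [264.6, 152.9], [265.8, 123.4], [266.4, 149.5]]
-28 [[260.8, 124.3], [261.6, 153.0], [263.1, 123.4], [263.7, 149.5]]
to [0.4801, -0.2935, 0.25] travel [0.0528 0.0054 0.0006]
```

The catches in the wrist view span columns 261 to 317 and rows 123 to 151, within about 1.5 px of prediction. Next I centre over the cassette and go down with the fingers open.

step_arm(
  commands=[
    {"travel": [0.03,0.005,0],"turn": [0,0,0]},
    {"travel": [0.054,0.005,0.01],"turn": [0,0,0]},
    {"travel": [0.054,0.005,0.05],"turn": [0,0,0]},
    {"travel": [0.054,0.005,0.09],"turn": [0,0,0]},
    {"travel": [0.054,0.005,0.09],"turn": [0,0,0]},
  ],
  gripper=1,
)

```text
time: 7.6
position: [0.4801, -0.2837, 0.1562]
tool_rot: [-0.542, -3.083, -0.005]
ft_force: [-1.0, 0.9, -0.6]
grip_width: 0.879
grip_force: 0.0
```

step_arm(
  commands=[
    {"travel": [0,0,0],"turn": [0,0,0]},
    {"travel": [0,0,0],"turn": [0,0,0]},
    {"travel": [0,0,0],"turn": [0,0,0]},
  ],
)

```text
time: 7.9
position: [0.4846, -0.2888, 0.1642]
tool_rot: [0.547, 3.091, -0.001]
ft_force: [-0.2, -0.6, 0.1]
grip_width: 0.997
grip_force: 0.0
```

```bash
python3 -c "
from st import *
go([.479,-.293,.05])
print(s['grip_width'],s['ft_force'])"
```

```text
7.9 [ 0.4846 -0.2888  0.1642] [[-0.939, 0.343, 0.003], [0.343, 0.939, -0.001], [-0.003, -0.0, -1.0]] [-0.2   0.2   0.78  1.76 -0.15  1.25  1.84]
to [0.479, -0.293, 0.05] travel [ 0.0042 -0.0059  0.1142]
0.9965770155986688 [-0.22890145 -0.60115241  0.12351382]
```

step_arm(
  commands=[
    {"travel": [0.004,-0.006,0.01],"turn": [0,0,0]},
    {"travel": [0.004,-0.006,0.03],"turn": [0,0,0]},
    {"travel": [0.004,-0.006,0.05],"turn": [0,0,0]},
    {"travel": [0.004,-0.006,0.05],"turn": [0,0,0]},
    {"travel": [0.004,-0.006,0.05],"turn": [0,0,0]},
  ],
)

```text
time: 8.4
position: [0.4771, -0.2929, 0.1126]
tool_rot: [-0.549, -3.093, 0.0]
ft_force: [0.1, 0.4, -0.1]
grip_width: 0.999
grip_force: 0.0
```

```bash
python3 -c "
from st import *
import cv2
go([.479,-.293,.05])
print(s['grip_width'],s['ft_force'])
m=ctrl.camera_model('scene');X=s['position'];print(proj(m,[X,X+R@[0,0,.014],X-R@[0,0,.014]]).round(1).tolist())
a=ctrl.get_image('scene')[:,:,::-1];b=ctrl.get_image('side')[:,:,::-1]
cv2.imwrite('pics/hov.png',np.hstack([cv2.resize(i,None,fx=4,fy=4,interpolation=cv2.INTER_CUBIC) for i in(a[150:290,240:340],b[130:270,240:340])]))"
```

```text
8.4 [ 0.4771 -0.2929  0.1126] [[-0.939, 0.344, -0.0], [0.344, 0.939, -0.0], [0.0, -0.0, -1.0]] [-0.18  0.24  0.78  1.82 -0.19  1.15  1.88]
to [0.479, -0.293, 0.05] travel [-0.0018  0.0006  0.0626]
0.9989275686497602 [ 0.12161818  0.38490351 -0.1245137 ]
[[289.2, 204.3], [289.2, 209.1], [289.2, 199.4]]
```

View pics/hov.png

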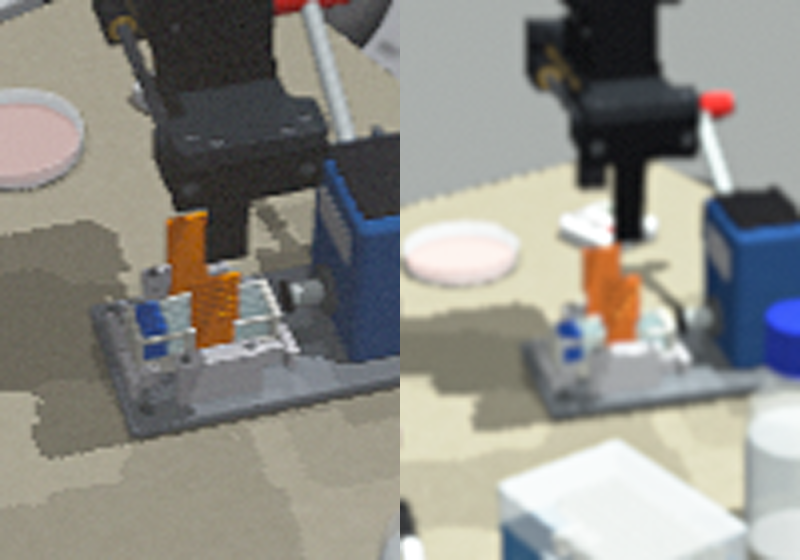

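```bash
python3 - <<'E'
from st import *
for n in("scene","side"):
    m=ctrl.camera_model(n)
    for z in(.014,0,-.014): print(n,z,proj(m,[s['position']+R@[x,y,z] for x,y in((.0095,-.0435),(-.0095,-.0435),(.0095,-.055),(-.0095,-.055),(0,.05))]).round(1).tolist())
E
```

```text
8.5 [ 0.478  -0.2931  0.1135] [[-0.939, 0.344, 0.002], [0.344, 0.939, -0.001], [-0.002, -0.0, -1.0]] [-0.18  0.24  0.78  1.82 -0.19  1.15  1.88]
scene 0.014 [[290.8, 222.7], [299.4, 221.1], [292.3, 226.4], [300.9, 224.7], [283.7, 194.5]]
scene 0 [[290.8, 217.9], [299.5, 216.2], [292.3, 221.5], [301.1, 219.9], [283.7, 189.7]]
scene -0.014 [[290.8, 213.0], [299.6, 211.3], [292.3, 216.6], [301.2, 214.9], [283.6, 184.9]]
side 0.014 [[292.2, 199.8], [299.1, 199.0], [293.3, 201.6], [300.3, 200.8], [287.1, 185.8]]
side 0 [[292.1, 195.0], [299.1, 194.2], [293.2, 196.8], [300.2, 195.9], [287.1, 181.2]]
side -0.014 [[292.1, 190.1], [299.1, 189.3], [293.2, 191.9], [300.2, 191.1], [287.0, 176.6]]
```

The viewed crop shows the fingers straddling the catches, with the near tip at scene (296,214) and side (297,190). Both fit a tip 14 mm behind the TCP, so TCP z = 0.05 puts the tips at 0.064 on the pads, which stand from 0.058 to 0.092. Descending now.

step_arm(
  commands=[
    {"travel": [-0.001,0,0.02],"turn": [0,0,0]},
    {"travel": [-0.001,0,0.035],"turn": [0,0,0]},
    {"travel": [-0.001,0,0.05],"turn": [0,0,0]},
    {"travel": [-0.001,0,0.062],"turn": [0,0,0]},
    {"travel": [-0.001,0,0.062],"turn": [0,0,0]},
  ],
)

```text
time: 9.0
position: [0.477, -0.2921, 0.0484]
tool_rot: [-0.547, -3.09, -0.001]
ft_force: [-0.0, 0.2, 0.4]
grip_width: 0.993
grip_force: 0.0
```

step_arm(
  commands=[
    {"travel": [0,0,0],"turn": [0,0,0]},
    {"travel": [0,0,0],"turn": [0,0,0]},
  ],
)

```text
time: 9.2
position: [0.4789, -0.2932, 0.051]
tool_rot: [0.548, 3.092, -0.0]
ft_force: [0.6, -0.0, -0.2]
grip_width: 1.002
grip_force: 0.0
```

step_arm(
  commands=[
    {"travel": [0,0,0],"turn": [0,0,0]},
    {"travel": [0,0,0],"turn": [0,0,0]},
    {"travel": [0,0,0],"turn": [0,0,0]},
    {"travel": [0,0,0],"turn": [0,0,0]},
    {"travel": [0,0,0],"turn": [0,0,0]},
  ],
  gripper=0,
  force=20,
)

```text
time: 9.7
position: [0.4784, -0.2929, 0.0504]
tool_rot: [0.548, 3.093, -0.0]
ft_force: [-0.5, -0.9, 0.0]
grip_width: 0.635
grip_force: 2.6
```

step_arm(
  commands=[
    {"travel": [0,0,0],"turn": [0,0,0]},
    {"travel": [0,0,0],"turn": [0,0,0]},
    {"travel": [0,0,0],"turn": [0,0,0]},
  ],
)

```text
time: 10.0
position: [0.4784, -0.2929, 0.0505]
tool_rot: [0.548, 3.093, 0.0]
ft_force: [0.2, 0.9, 1.2]
grip_width: 0.46
grip_force: 20.0
```

The grip is at 20 N with the width at the catch stops (0.46 is about 40 mm). Now I lift slowly.

step_arm(
  commands=[
    {"travel": [0,0,-0.005],"turn": [0,0,0]},
    {"travel": [0,0,-0.012],"turn": [0,0,0]},
    {"travel": [0,0,-0.02],"turn": [0,0,0]},
    {"travel": [0,0,-0.03],"turn": [0,0,0]},
    {"travel": [0,0,-0.04],"turn": [0,0,0]},
  ],
)

```text
time: 10.5
position: [0.4785, -0.2929, 0.0914]
tool_rot: [0.548, 3.093, 0.0]
ft_force: [-0.6, -0.6, -1.3]
grip_width: 0.466
grip_force: 20.0
```

step_arm(
  commands=[
    {"travel": [0,0,-0.015],"turn": [0,0,0]},
    {"travel": [0,0,-0.03],"turn": [0,0,0]},
    {"travel": [0,0,-0.05],"turn": [0,0,0]},
    {"travel": [0,0,-0.07],"turn": [0,0,0]},
    {"travel": [0,0,-0.08],"turn": [0,0,0]},
  ],
)

```text
time: 11.0
position: [0.4793, -0.2936, 0.1732]
tool_rot: [0.547, 3.09, -0.001]
ft_force: [0.8, 0.2, -1.8]
grip_width: 0.459
grip_force: 20.0
```

step_arm(
  commands=[
    {"travel": [0,0,-0.005],"turn": [0,0,0]},
    {"travel": [0,0,-0.005],"turn": [0,0,0]},
    {"travel": [0,0,-0.005],"turn": [0,0,0]},
    {"travel": [0,0,-0.005],"turn": [0,0,0]},
    {"travel": [0,0,-0.005],"turn": [0,0,0]},
  ],
)

```text
time: 11.5
position: [0.4779, -0.2926, 0.1746]
tool_rot: [-0.548, -3.092, -0.0]
ft_force: [-0.5, 1.2, -0.9]
grip_width: 0.461
grip_force: 20.0
```

```bash
python3 -c "
from st import *
import cv2
print(s['grip_width'],s['grip_force'],s['ft_force'])
a=ctrl.get_image('scene')[:,:,::-1];b=ctrl.get_image('side')[:,:,::-1]
cv2.imwrite('pics/lift.png',np.hstack([cv2.resize(i,None,fx=4,fy=4,interpolation=cv2.INTER_CUBIC) for i in(a[130:270,250:350],b[120:260,250:350])]))"
```

```text
11.5 [ 0.4779 -0.2926  0.1746] [[-0.939, 0.343, -0.001], [0.343, 0.939, 0.0], [0.001, -0.0, -1.0]] [-0.2   0.18  0.79  1.75 -0.14  1.27  1.84]
0.4611665987524357 19.999696881277487 [-0.5223007   1.19734582 -0.86824829]
```

View pics/lift.png

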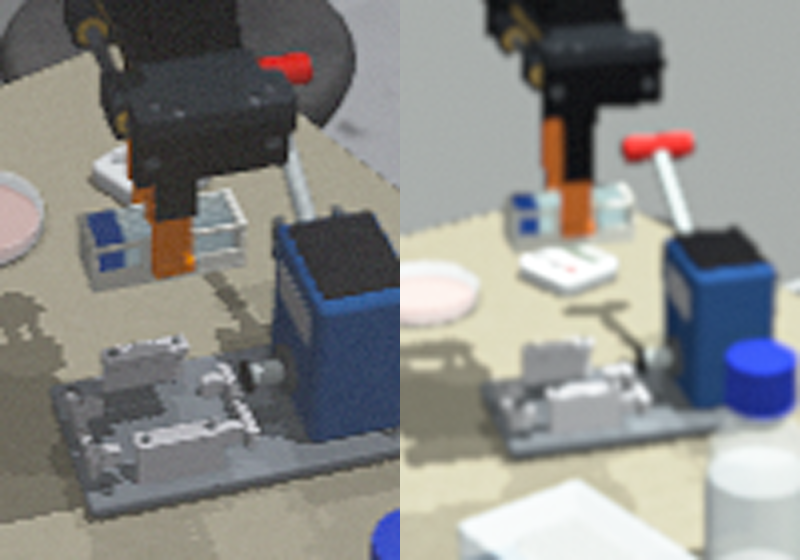

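The cassette hangs level in the fingers (scene crop (165,240)), about 12 cm above the empty cradle, with the lever up. I'll let it settle for a moment and hand in.

step_arm(
  commands=[
    {"travel": [0,0,0],"turn": [0,0,0]},
    {"travel": [0,0,0],"turn": [0,0,0]},
    {"travel": [0,0,0],"turn": [0,0,0]},
    {"travel": [0,0,0],"turn": [0,0,0]},
  ],
)

```text
time: 12.0
position: [0.4784, -0.2929, 0.1754]
tool_rot: [0.548, 3.093, 0.0]
ft_force: [0.5, 0.6, -1.0]
grip_width: 0.463
grip_force: 20.0
```

```bash
python3 -c "
from st import *
print(s['grip_width'],s['grip_force'],np.abs(s['qd']).max())
print(ctrl.close_job())"
```

```text
12.0 [ 0.4784 -0.2929  0.1754] [[-0.939, 0.343, 0.0], [0.343, 0.939, 0.0], [-0.0, 0.0, -1.0]] [-0.2   0.18  0.79  1.75 -0.14  1.27  1.84]
0.46268556280319945 19.999681717017666 0.0015581600493013495
the job is handed in; nothing more can be done
None
```

I stamped the cassette, let the lever spring back, and unhooked and lifted the cassette about 12 cm; it is held level and still by both catches, and the job was handed in at 12.0 s, with no verdict returned.

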